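# Set the bins' flip tags right

## Task

Make the flip tags on the four supply bins tell the truth: a full bin shows the face with the round disc on top, and a bin that is empty or down to its last piece shows the face with the bar. Three tags are wrong: push each over with a fingertip, without pinching it, until it lies right down on its other rest. Leave the tag that is already right, the stock and everything else on the table as they are.

Things in the scene. Friction and masses are not known exactly. Their poses are not given: they have to be found in the camera images.
- hinge_pins (a point): middle of the hinge pin of the flip tag of the bin that is FULL: heaped with short wooden dowel pins. Axes: x from the robot's side into the bin, y left along the row, z up; the pin lies along x, 70 mm above the work surface, on a hardwood nose; its middle is 23 mm in front of the box. All four bins are built alike and share these axes.
- tag_pins (a joint): lean of that tag about its pin, rad: 0 upright, +0.600 on its LEFT rest, disc face on top, -0.600 on its RIGHT rest, bar face on top. Starts at -0.60 to -0.35 (bar on top: wrong). The tag is an aluminium leaf 40 mm wide along the pin, 50 mm long from pin to free edge, 4 mm thick; the disc is 22 mm across, the bar 30 x 8 mm.
- hinge_pads (a point): middle of the hinge pin of the flip tag of the bin that is FULL: six stacks of round cork clamp pads. The bins are plywood boxes 130 mm wide, rims 2 mm above the pins' height, side by side at 140 mm pitch in a rack, in an order that changes. Apart from the tags nothing in the row is higher than 15 mm above the pins.
- tag_pads (a joint): lean of that tag about its pin, rad: 0 upright, +0.600 on its LEFT rest, disc face on top, -0.600 on its RIGHT rest, bar face on top. Starts at 0.58 to 0.60. Already right: leave it.
- hinge_wedges (a point): middle of the hinge pin of the flip tag of the bin that is RUN DOWN: one single walnut shim wedge left on its floor. Each side of every pin has a fixed sloping steel rest, 36 mm long; its upper edge is 12 mm to the side of the pin and 12 mm above it.
- tag_wedges (a joint): lean of that tag about its pin, rad: 0 upright, +0.600 on its LEFT rest, disc face on top, -0.600 on its RIGHT rest, bar face on top. Starts at 0.35 to 0.60 (disc on top: wrong). All tags are alike and have stiff hinges: they stay where they are left and turn with under 1 N at the free edge.
- hinge_empty (a point): middle of the hinge pin of the flip tag of the bin that is EMPTY: nothing in it. A tag that lies on its rest has its free edge 28 mm to the side of the pin and 41 mm above it.
- tag_empty (a joint): lean of that tag about its pin, rad: 0 upright, +0.600 on its LEFT rest, disc face on top, -0.600 on its RIGHT rest, bar face on top. Starts at 0.35 to 0.60 (disc on top: wrong). Upright, the disc face looks right (-y) and the bar face left (+y).
- last_wedge: the loose walnut shim wedge, 28 x 100 x 22 mm, in the run-down bin; loose, to be left alone; origin at the centre of its underside.
- pencil: yellow carpenter pencil, 177 mm long, 8 mm thick, lying on the rack's base board in front of the tags; loose, to be left alone; origin at the centre of its underside.
- screwdriver: screwdriver with a green handle, 223 mm, lying between the front timber and the rack; loose, to be left alone; origin at the centre of its underside.
- spring_clamp: orange spring clamp, 84 x 137 x 26 mm, lying at the front left; loose, to be left alone; origin at the centre of its underside.
- tape_measure: yellow tape measure, 37 x 77 x 62 mm, standing left of the rack; loose, to be left alone; origin at the centre of its underside.
- sanding_block: grey sanding block, 60 x 103 x 34 mm, lying left of the rack; loose, to be left alone; origin at the centre of its underside.

How it is judged (in metres and radians):
At the end, for the whole second after the job is handed in: The tags of the two full bins (dowel pins, cork pads) lie on their left rests with the disc on top (joint above 0.42 rad), those of the run-down and the empty bin on their right rests with the bar on top (joint below -0.42 rad), all at rest; every loose thing is within 25 mm of where it was (value of joint each of tag_pins, tag_pads above 0.42 rad and value of joint each of tag_wedges, tag_empty below -0.42 rad and velocity of joint tag_pins between -0.1 and 0.1 rad/s and velocity of joint tag_pads between -0.1 and 0.1 rad/s and velocity of joint tag_wedges between -0.1 and 0.1 rad/s and velocity of joint tag_empty between -0.1 and 0.1 rad/s and distance of each of last_wedge, pencil, screwdriver, spring_clamp, tape_measure, sanding_block from where it was at the start of the episode below 0.025 m); the robot touches nothing.
It fails at once if the tag that was already right (cork pads) is turned away from its rest (value of joint tag_pads below 0.3 rad).
It fails at once if a tag is pinched: the fingers squeeze both its faces at once (over 2 N each) (contact force between each of tag_pins_c1, tag_pins_c2 and the fingers above 2 N or contact force between each of tag_pads_c1, tag_pads_c2 and the fingers above 2 N or contact force between each of tag_wedges_c1, tag_wedges_c2 and the fingers above 2 N or contact force between each of tag_empty_c1, tag_empty_c2 and the fingers above 2 N).
It fails at once if the last wedge is taken out of its bin or shoved (moved over 40 mm) (distance of last_wedge from where it was at the start of the episode above 0.04 m).
It fails at once if another loose thing is lifted, pushed away or knocked over (moved over 40 mm) (distance of any of pencil, screwdriver, spring_clamp, tape_measure, sanding_block from where it was at the start of the episode above 0.04 m).
It also fails if it takes over 48 s, if anything falls off the work surface, if the arm or the gripper's body presses on something with over 40 N, if the wrist force passes 120 N, or if a joint passes its speed limit or range.

## Robot

A 6-joint arm with a two-finger parallel gripper is mounted at the origin on the work surface; the furniture and walls round the work are solid. World frame = base frame: x ahead of the robot, y to its left, z up, the work surface at z = 0. Lengths are in m, angles in degrees, forces in N, time in s.
With the tool pointing down it reaches from about 0.375 to 0.9 m from the base axis. Payload 3.1 kg.
Tool frame: the origin (TCP) lies at the very end of the fingers, on their centre line; the grasp point (between the pads) lies 19 mm behind it; z points along the fingers, y is the line along which they close (so a half turn about z gives the same grasp; the last joint's range is limited). The gripper opens to 87 mm and grips with 3 to 60 N. Pads are 19 mm wide; open, the fingers measure 117 mm over their backs; the gripper's body (75 mm by 190 mm) begins 51 mm behind the grasp point.
Start: joints at [-86.603, 30.224, 82.088, -0, 67.689, -10.227], TCP at [0.147, -0.607, 0.223] pointing down, gripper open.
Joint ranges: [-176.69, 176.69], [-43.24, 126.21], [12.49, 139.97], [-82, 262], [0, 151.66], [-163.58, 163.58]. Speed limits (degrees/s): [159.86, 159.86, 180, 180, 180, 180].

## Interface

Orientations are given as a 3x3 rotation matrix whose columns are the frame's x, y, z axes.
In Python, from rig import bot gives the robot as it stands.
- The arm moves only by the tool move_arm, never from a script. Its argument "increments" is a list of rows, each an object with "xyz": the shift along the tool's x, y, z in mm, a list of three; "roll": the turn about the tool's z in rad; "grip": the opening in per cent of the stroke, from 0 (shut) to 100 (fully open). A call has 1 to 5 rows; each row shifts and turns the commanded pose from where the row before left it, along the tool's axes as they then stand; what a row does not reach is not made up. A row lasts 1/12 s, in which the tool goes at most 41.7 mm and 7.16 degrees, less where a joint would pass 70% of its speed; a pose out of reach is approached as far as the arm can. A call is refused whole if a number of a shift passes 41.7 or a number of a turn 0.125, either way. A call with a gripper value outside its range is refused whole. The fingers move at their own pace and stop on an object; the grip force is fixed at half the most. Time passes only in rows, so rows that do not move let the fingers close. It gives the time, the measured TCP pose, the force, the opening and the grip force at its end, in the units of the state.
- bot.read_state(): the state, without advancing time (a new reading comes with each control period).
- bot.capture(name): name is "scene" or "top"; returns (picture, depth): 480x640x3 uint8, red, green, blue; 480x640 float32, m along the optical axis (not along the pixel's ray), 0 where there is no reading.
- bot.camera_model(name): a dict with "intrinsics" (3x3 intrinsics, pixels), "D" ([k1, k2, p1, p2, k3] as OpenCV has them; the pictures are not rectified), "rvec" (rotation vector, rad) and "tvec" (3), from world to camera coordinates, as OpenCV has them. Camera axes: x right, y down, z forward; pixel columns grow to the right and rows downward; lengths in m; the calibration is good to about 2 mm. A picture is of the moment at which its call begins. camera_model takes no time and is no camera call.
- bot.hand_in(): hands the job in; it is judged then, once.
Trained networks look in the newest picture that a camera, given by its name, has taken for a name from the list of things; names that differ only in an ending like _2 or _b are one class to them, and where a whole thing is asked for, a point or a joint stands for the part that bears it (a point fixed in the world has none). Each returns a list of dicts, best first, with "conf" (0 to 1); they miss things now and then, are a little off and sometimes report something else, mostly with a low value. They report only what shows in the picture. A call takes as long as a camera call.
- bot.spot_in(label, camera): "at" ([x, y, z] in m, in the coordinates of the camera as it stood for that picture, good to about 4 mm: the middle of the surface that is visible of it).
- bot.trace(label, camera): "mask" (480x640 bool, what is visible of it).
The state is a dict: "time_s": time; "joint_positions": joint angles; "qvel": joint speeds; "tau": joint torques, N m; "position": TCP position; "tcp_rot": TCP orientation; "force": force on the tool from outside, world axes, zero at the start; "moment": the same for the moment, N m; "opening": opening from 0.0 (shut) to 1.0 (fully open); "grasp_force": force on a finger pad.
Only numpy, scipy, OpenCV 4.12 (cv2) and the standard library are available. Lean on these libraries where they do the work, as an engineer would, in place of code of your own. Each camera call takes 0.05 s, during which the arm holds its last target. There are 200 camera calls.

## Working session

There is one attempt and no reset: what is moved stays moved. The work goes in short steps, Python scripts to look and compute and a tool call to move; the robot and the scene stay as the last step left them, time stands still between calls to the robot, and variables do not carry over. Pictures are saved under pics/ and viewed, at most 10 in all, crops included, and the job is handed in when it is done.

Besides the shell and the picture viewer there is one more tool, called by a JSON object that holds its "op" and its "data". move_arm: Moves the arm, as the interface text tells. Its arguments: {"type":"object","properties":{"increments":{"type":"array"}},"required":["increments"]}

```bash
mkdir -p pics
cat > h.py <<'E'
import numpy as np, cv2
from rig import bot
def cam(n):
    m=bot.camera_model(n); R=cv2.Rodrigues(np.array(m["rvec"],float))[0]
    return np.array(m["intrinsics"],float),np.array(m["D"],float),R,np.array(m["tvec"],float).ravel()
def c2w(n,p):
    K,D,R,t=cam(n); return R.T@(np.array(p)-t)
def cloud(n,depth):
    K,D,R,t=cam(n); v,u=np.mgrid[0:480,0:640]
    q=cv2.undistortPoints(np.stack([u,v],-1).reshape(-1,1,2).astype(np.float32),K,D).reshape(-1,2)
    z=depth.reshape(-1,1); P=np.c_[q*z,z]
    return ((P-t)@R).reshape(480,640,3)
E
cat > a.py <<'E'
from h import *
for n in("scene","top"):
    p,d=bot.capture(n); cv2.imwrite(f"pics/{n}0.png",p[...,::-1]); np.savez(f"{n}0.npz",p=p,d=d)
    K,D,R,t=cam(n); print(n,"cam at",(-R.T@t).round(3))
    for l in ["hinge_pins","tag_pins","hinge_pads","tag_pads","hinge_wedges","tag_wedges","hinge_empty","tag_empty","last_wedge","pencil","screwdriver"]:
        r=bot.spot_in(l,n); print(l,[(round(x["conf"],2),c2w(n,x["at"]).round(3).tolist()) for x in r[:4]])
print(bot.read_state())
E
python3 a.py
```

```text
scene cam at [0.034 0.993 1.165]
hinge_pins [(0.85, [0.566, -0.059, 0.063]), (0.51, [0.52, -0.064, 0.094]), (0.17, [0.611, 0.225, 0.058])]
tag_pins [(0.68, [0.519, -0.068, 0.095])]
hinge_pads [(0.68, [0.611, 0.223, 0.059])]
tag_pads []
hinge_wedges [(0.74, [0.593, 0.072, 0.053])]
tag_wedges []
hinge_empty [(0.59, [0.567, -0.216, 0.056])]
tag_empty []
last_wedge [(0.81, [0.603, 0.058, 0.035])]
pencil [(0.42, [0.495, 0.044, 0.02])]
screwdriver [(0.68, [0.349, -0.172, 0.021]), (0.26, [0.36, 0.443, 0.023])]
top cam at [0.349 0.104 1.244]
hinge_pins [(0.92, [0.582, -0.062, 0.062])]
tag_pins [(0.66, [0.517, -0.069, 0.101])]
hinge_pads [(0.62, [0.617, 0.215, 0.057])]
tag_pads [(0.56, [0.549, 0.232, 0.093]), (0.28, [0.352, -0.178, 0.025])]
hinge_wedges [(0.56, [0.606, 0.074, 0.04])]
tag_wedges [(0.47, [0.538, 0.093, 0.094])]
hinge_empty [(0.84, [0.575, -0.207, 0.033])]
tag_empty [(0.7, [0.501, -0.18, 0.095])]
last_wedge [(0.77, [0.605, 0.069, 0.033]), (0.62, [0.48, 0.458, 0.035])]
pencil [(0.65, [0.494, 0.044, 0.017])]
screwdriver [(0.8, [0.351, -0.18, 0.022]), (0.61, [0.616, 0.218, 0.058])]
{'time_s': 1.2, 'joint_positions': array([-8.66030958e+01,  3.02235049e+01,  8.20863412e+01, -1.28423327e-03,
        6.76868054e+01, -1.02278445e+01]), 'qvel': array([0.01148721, 0.0968475 , 0.01470624, 0.07483223, 0.02657586,
       0.0689861 ]), 'tau': array([-2.01655472e-03, -4.40030408e+01, -1.76983184e+01,  6.33019209e-02,
        5.03974885e-02, -1.80702625e-05]), 'position': array([ 0.14724287, -0.60740975,  0.22255596]), 'tcp_rot': array([[ 9.71857336e-01,  2.35570197e-01, -1.72364398e-05],
       [ 2.35570195e-01, -9.71857335e-01, -5.95693157e-05],
       [-3.07841158e-05,  5.38324850e-05, -9.99999998e-01]]), 'force': array([0.32194777, 0.76838757, 0.01470907]), 'moment': array([-0.01694212, -0.02264745, -0.01058585]), 'grasp_force': 0.0, 'opening': 0.9979096397543556}
```

Run:
```python
from h import *
z=np.load("top0.npz");p,d=z["p"],z["d"]; W=cloud("top",d)
K,D,R,t=cam("top")
# rectified map: height & colour, crop around row
m=(W[...,0]>.42)&(W[...,0]<.72)&(W[...,1]>-.32)&(W[...,1]<.34)&(d>0)
v,u=np.where(m);print(u.min(),u.max(),v.min(),v.max())
c=p[v.min():v.max(),u.min():u.max(),::-1]; s=min(800/c.shape[1],600/c.shape[0])
cv2.imwrite("pics/crop.png",cv2.resize(c,None,fx=s,fy=s,interpolation=cv2.INTER_CUBIC))
# row yaw: points at rim height near z=.072
for n,c in dict(pins=(.517,-.068),pads=(.549,.232),wedges=(.538,.092),empty=(.501,-.18)).items():
    q=W[(np.hypot(W[...,0]-c[0],W[...,1]-c[1])<.06)&(d>0)&(W[...,2]>.086)]
    print(n,len(q),q.mean(0).round(3),q.min(0).round(3),q.max(0).round(3))
    # centroid per z-band
    for a in np.arange(.086,.122,.006):
        k=q[(q[:,2]>=a)&(q[:,2]<a+.006)]
        if len(k): print("  ",round(a,3),len(k),np.median(k,0).round(4))
```

```text
217 492 135 263
pins 149 [ 0.518 -0.07   0.105] [ 0.498 -0.078  0.086] [ 0.538 -0.062  0.12 ]
   0.086 18 [ 0.5184 -0.0634  0.0888]
   0.092 20 [ 0.52   -0.0649  0.0952]
   0.098 23 [ 0.5167 -0.0672  0.1005]
   0.104 34 [ 0.5191 -0.0693  0.1063]
   0.11 28 [ 0.517  -0.0727  0.1127]
   0.116 26 [ 0.5186 -0.0743  0.1177]
pads 193 [0.554 0.24  0.101] [0.534 0.227 0.086] [0.575 0.251 0.116]
   0.086 32 [0.5524 0.2315 0.0891]
   0.092 38 [0.5539 0.2351 0.095 ]
   0.098 41 [0.5543 0.2391 0.1012]
   0.104 49 [0.5506 0.2447 0.1076]
   0.11 32 [0.5569 0.2484 0.1121]
   0.116 1 [0.5648 0.2457 0.1163]
wedges 162 [0.538 0.096 0.102] [0.518 0.069 0.086] [0.559 0.108 0.116]
   0.086 31 [0.5374 0.0876 0.089 ]
   0.092 27 [0.5383 0.0919 0.0954]
   0.098 25 [0.5356 0.0961 0.101 ]
   0.104 33 [0.539  0.0985 0.1065]
   0.11 45 [0.5378 0.103  0.1123]
   0.116 1 [0.5221 0.1077 0.1161]
empty 122 [ 0.504 -0.179  0.103] [ 0.484 -0.192  0.087] [ 0.525 -0.169  0.117]
   0.086 21 [ 0.5002 -0.1886  0.0895]
   0.092 14 [ 0.5075 -0.1849  0.0956]
   0.098 28 [ 0.5022 -0.1812  0.1012]
   0.104 25 [ 0.505  -0.1756  0.1074]
   0.11 33 [ 0.5065 -0.1723  0.1118]
   0.116 1 [ 0.4904 -0.1703  0.1169]
```

View pics/crop.png

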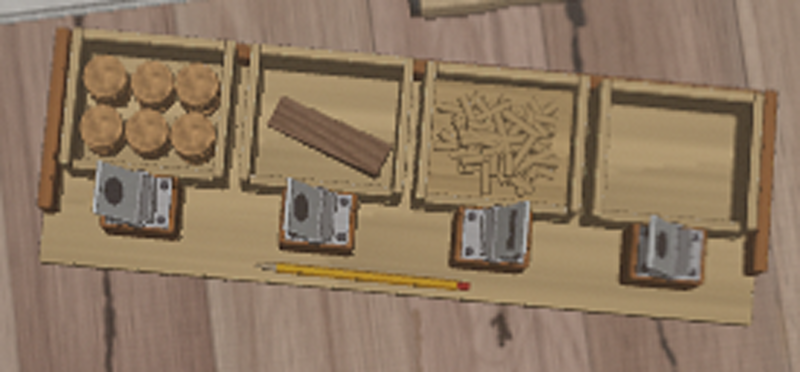

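View pics/scene0.png

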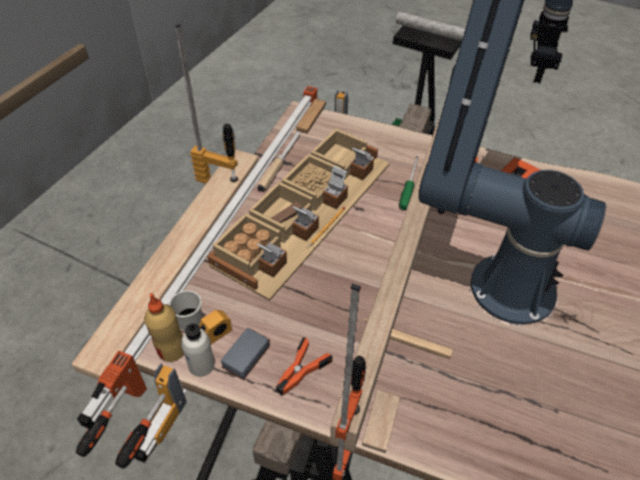

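The crop (left = +y) shows pads at about (135,195) with disc up, wedges at (318,215) with disc up, pins at (490,235) leaning right with bar up, and empty at (665,250) with disc up. The scene view confirms that order and shows nothing tall near the row.

By my estimate the row's yaw is about -7.1° and the empty hinge is near (0.503, -0.199). The pins, wedges and pads hinges follow at 140 mm steps. First I'll align the tool, shut the gripper and head over.

{"op": "move_arm", "data": {"increments": [{"xyz": [20, -30, 0], "roll": 0.12, "grip": 0}, {"xyz": [20, -35, 0], "roll": 0.12, "grip": 0}, {"xyz": [20, -35, 0], "roll": 0.12, "grip": 0}, {"xyz": [20, -35, 0], "roll": 0, "grip": 0}, {"xyz": [20, -35, 0], "roll": 0, "grip": 0}]}}

```text
time_s: 1.62
position: [0.2441, -0.4352, 0.2227]
tcp_rot: [[0.992, -0.124, 0.0], [-0.124, -0.992, -0.0], [0.0, 0.0, -1.0]]
force: [1.1, -0.4, 1.0]
opening: 0.707
grasp_force: 0.0
```

```bash
cat > s.py <<'E'
from h import *
s=bot.read_state(); p=s["position"]; R=s["tcp_rot"]
e=np.array([.123,.992]);f=np.array([.992,-.123]);d=p[:2]-[.503,-.199]
print("t",round(s["time_s"],2),"pos",p.round(4),"row s,x mm",(d@e*1000).round(1),(d@f*1000).round(1),"z",(p[2]*1000).round(1),"toolx",R[:,0].round(3),"F",s["force"].round(1),"op",round(s["opening"],3))
E
python3 s.py
```

```text
t 1.62 pos [ 0.2441 -0.4352  0.2227] row s,x mm -266.2 -227.8 z 222.7 toolx [ 0.992 -0.124  0.   ] F [ 1.1 -0.4  1. ] op 0.707
```

{"op": "move_arm", "data": {"increments": [{"xyz": [22, -33, 0], "roll": 0, "grip": 0}, {"xyz": [22, -33, 0], "roll": 0, "grip": 0}, {"xyz": [22, -33, 0], "roll": 0, "grip": 0}, {"xyz": [22, -33, 0], "roll": 0, "grip": 0}, {"xyz": [22, -33, 0], "roll": 0, "grip": 0}]}}

```text
time_s: 2.03
position: [0.374, -0.285, 0.2229]
tcp_rot: [[0.992, -0.122, 0.001], [-0.122, -0.992, -0.001], [0.001, 0.001, -1.0]]
force: [0.5, -0.1, -1.2]
opening: 0.323
grasp_force: 0.0
```

{"op": "move_arm", "data": {"increments": [{"xyz": [22, -33, 0], "roll": 0, "grip": 0}, {"xyz": [22, -33, 10], "roll": 0, "grip": 0}, {"xyz": [22, -33, 15], "roll": 0, "grip": 0}, {"xyz": [22, -33, 15], "roll": 0, "grip": 0}, {"xyz": [0, 0, 15], "roll": 0, "grip": 0}]}}

```text
time_s: 2.45
position: [0.4796, -0.1625, 0.1681]
tcp_rot: [[0.993, -0.116, 0.004], [-0.116, -0.993, 0.0], [0.004, -0.001, -1.0]]
force: [-0.2, -0.9, -0.5]
opening: 0.021
grasp_force: 0.0
```

```bash
python3 s.py
cat > v.py <<'E'
from h import *; import sys
p,d=bot.capture("top"); cv2.imwrite(f"pics/{sys.argv[1]}.png",cv2.resize(p[125:275,210:500,::-1],None,fx=2.75,fy=2.75,interpolation=cv2.INTER_CUBIC))
W=cloud("top",d); e=np.array([.123,.992]);f=np.array([.992,-.123]);d2=W[...,:2]-[.503,-.199]
S=d2@e*1000;X=d2@f*1000;Z=W[...,2]*1000
for n,c in dict(empty=0,pins=140,wedges=280,pads=420).items():
    m=(abs(S-c)<45)&(abs(X)<15)&(Z>90)&(Z<124)&(d>0)
    if m.sum()>10:
        a=np.polyfit(Z[m]-70,S[m]-c,1); print(n,m.sum(),"lean",np.arctan(a[0]).round(2),"s at pin",a[1].round(1))
E
python3 v.py v1
```

```text
t 2.45 pos [ 0.4796 -0.1625  0.1681] row s,x mm 33.3 -27.7 z 168.1 toolx [ 0.993 -0.116  0.004] F [-0.2 -0.9 -0.5] op 0.021
pins 100 lean -0.41 s at pin 5.9
wedges 104 lean 0.59 s at pin -4.5
pads 127 lean 0.64 s at pin -1.5
```

View pics/v1.png

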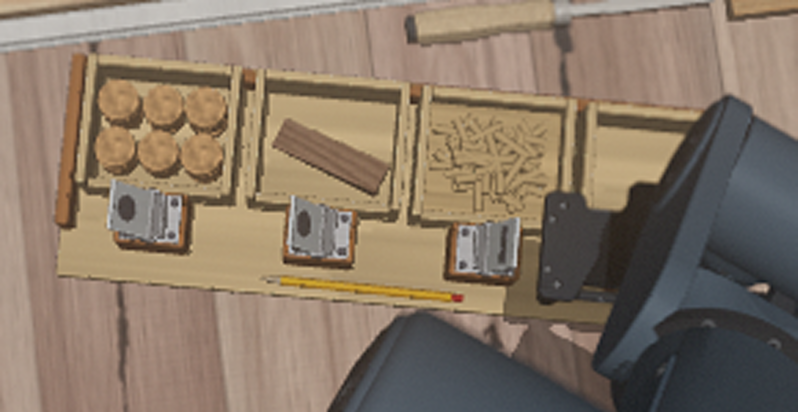

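The tags haven't moved (pins at (485,248), empty hidden by the gripper). I'll move to the midpoint between empty and pins.

{"op": "move_arm", "data": {"increments": [{"xyz": [0, 0, 0], "roll": 0, "grip": 0}, {"xyz": [0, 0, 0], "roll": 0, "grip": 0}]}}

```text
time_s: 2.67
position: [0.4754, -0.1677, 0.1683]
tcp_rot: [[0.993, -0.122, -0.0], [-0.122, -0.993, -0.0], [-0.0, 0.0, -1.0]]
force: [-0.6, -0.6, 1.2]
opening: 0.007
grasp_force: 0.0
```

```bash
python3 s.py
```

```text
t 2.67 pos [ 0.4754 -0.1677  0.1683] row s,x mm 27.7 -31.2 z 168.3 toolx [ 0.993 -0.122 -0.   ] F [-0.6 -0.6  1.2] op 0.007
```

{"op": "move_arm", "data": {"increments": [{"xyz": [16, -21, 0], "roll": 0, "grip": 0}, {"xyz": [15, -21, 0], "roll": 0, "grip": 0}, {"xyz": [0, 0, 0], "roll": 0, "grip": 0}]}}

```text
time_s: 2.92
position: [0.5142, -0.1293, 0.1697]
tcp_rot: [[0.992, -0.123, 0.005], [-0.123, -0.992, -0.001], [0.005, 0.0, -1.0]]
force: [0.1, -0.2, 0.9]
opening: 0.006
grasp_force: 0.0
```

```bash
python3 s.py
```

```text
t 2.92 pos [ 0.5142 -0.1293  0.1697] row s,x mm 70.5 2.5 z 169.7 toolx [ 0.992 -0.123  0.005] F [ 0.1 -0.2  0.9] op 0.006
```

Down to z of about 96 mm, then push toward empty (+tool y) in gentle rows.

{"op": "move_arm", "data": {"increments": [{"xyz": [0, 0, 25], "roll": 0, "grip": 0}, {"xyz": [0, 0, 25], "roll": 0, "grip": 0}, {"xyz": [0, 0, 22], "roll": 0, "grip": 0}, {"xyz": [0, 0, 0], "roll": 0, "grip": 0}, {"xyz": [0, 0, 0], "roll": 0, "grip": 0}]}}

```text
time_s: 3.33
position: [0.5106, -0.1305, 0.0962]
tcp_rot: [[0.992, -0.124, -0.001], [-0.124, -0.992, 0.0], [-0.001, -0.0, -1.0]]
force: [0.3, 0.3, 0.2]
opening: 0.004
grasp_force: 0.0
```

{"op": "move_arm", "data": {"increments": [{"xyz": [0, 15, 0], "roll": 0, "grip": 0}, {"xyz": [0, 15, 0], "roll": 0, "grip": 0}, {"xyz": [0, 10, 0], "roll": 0, "grip": 0}, {"xyz": [0, 10, 0], "roll": 0, "grip": 0}, {"xyz": [0, 0, 0], "roll": 0, "grip": 0}]}}

```text
time_s: 3.75
position: [0.5061, -0.1817, 0.0975]
tcp_rot: [[0.992, -0.124, 0.003], [-0.124, -0.992, -0.002], [0.003, 0.002, -1.0]]
force: [0.6, -0.1, -0.3]
opening: 0.006
grasp_force: 0.0
```

```bash
python3 s.py
```

```text
t 3.75 pos [ 0.5061 -0.1817  0.0975] row s,x mm 17.5 1.0 z 97.5 toolx [ 0.992 -0.124  0.003] F [ 0.6 -0.1 -0.3] op 0.006
```

{"op": "move_arm", "data": {"increments": [{"xyz": [0, 7, 0], "roll": 0, "grip": 0}, {"xyz": [0, 6, 0], "roll": 0, "grip": 0}, {"xyz": [0, 3, 0], "roll": 0, "grip": 0}, {"xyz": [0, 0, 0], "roll": 0, "grip": 0}, {"xyz": [0, 0, 0], "roll": 0, "grip": 0}]}}

```text
time_s: 4.17
position: [0.5033, -0.1948, 0.096]
tcp_rot: [[0.993, -0.122, -0.0], [-0.122, -0.993, 0.0], [-0.0, -0.0, -1.0]]
force: [-0.6, 0.2, -0.0]
opening: 0.005
grasp_force: 0.0
```

{"op": "move_arm", "data": {"increments": [{"xyz": [0, 2, 0], "roll": 0, "grip": 0}, {"xyz": [0, 0, 0], "roll": 0, "grip": 0}, {"xyz": [0, 0, 0], "roll": 0, "grip": 0}]}}

```text
time_s: 4.42
position: [0.5031, -0.1966, 0.096]
tcp_rot: [[0.993, -0.122, -0.0], [-0.122, -0.993, 0.0], [-0.0, -0.0, -1.0]]
force: [-0.6, -0.2, -0.7]
opening: 0.008
grasp_force: 0.0
```

```bash
python3 s.py
```

```text
t 4.42 pos [ 0.5031 -0.1966  0.096 ] row s,x mm 2.3 -0.2 z 96.0 toolx [ 0.993 -0.122 -0.   ] F [-0.6 -0.2 -0.7] op 0.008
```

Not on the rest yet, as there is no force. I'll keep creeping.

{"op": "move_arm", "data": {"increments": [{"xyz": [0, 2, 0], "roll": 0, "grip": 0}, {"xyz": [0, 0, 0], "roll": 0, "grip": 0}, {"xyz": [0, 0, 0], "roll": 0, "grip": 0}]}}

```text
time_s: 4.67
position: [0.5029, -0.1989, 0.0961]
tcp_rot: [[0.993, -0.122, -0.0], [-0.122, -0.993, -0.0], [-0.0, 0.0, -1.0]]
force: [0.7, -0.3, -0.1]
opening: 0.007
grasp_force: 0.0
```

{"op": "move_arm", "data": {"increments": [{"xyz": [0, 2, 0], "roll": 0, "grip": 0}, {"xyz": [0, 0, 0], "roll": 0, "grip": 0}, {"xyz": [0, 0, 0], "roll": 0, "grip": 0}]}}

```text
time_s: 4.92
position: [0.5027, -0.201, 0.0961]
tcp_rot: [[0.993, -0.122, 0.0], [-0.122, -0.993, -0.0], [0.0, 0.0, -1.0]]
force: [0.5, 0.1, 0.1]
opening: 0.004
grasp_force: 0.0
```

{"op": "move_arm", "data": {"increments": [{"xyz": [0, 2, 0], "roll": 0, "grip": 0}, {"xyz": [0, 0, 0], "roll": 0, "grip": 0}, {"xyz": [0, 0, 0], "roll": 0, "grip": 0}]}}

```text
time_s: 5.17
position: [0.5024, -0.203, 0.0961]
tcp_rot: [[0.993, -0.122, 0.0], [-0.122, -0.993, -0.0], [0.0, 0.0, -1.0]]
force: [-0.9, 0.4, -0.2]
opening: 0.004
grasp_force: 0.0
```

{"op": "move_arm", "data": {"increments": [{"xyz": [0, 2, 0], "roll": 0, "grip": 0}, {"xyz": [0, 0, 0], "roll": 0, "grip": 0}, {"xyz": [0, 0, 0], "roll": 0, "grip": 0}]}}

```text
time_s: 5.42
position: [0.5022, -0.205, 0.0961]
tcp_rot: [[0.993, -0.122, 0.0], [-0.122, -0.993, -0.0], [0.0, 0.0, -1.0]]
force: [-0.4, -0.5, 0.0]
opening: 0.003
grasp_force: 0.0
```

{"op": "move_arm", "data": {"increments": [{"xyz": [0, 2, 0], "roll": 0, "grip": 0}, {"xyz": [0, 0, 0], "roll": 0, "grip": 0}, {"xyz": [0, 0, 0], "roll": 0, "grip": 0}]}}

```text
time_s: 5.67
position: [0.5018, -0.2062, 0.096]
tcp_rot: [[0.992, -0.122, -0.0], [-0.122, -0.992, 0.001], [-0.0, -0.001, -1.0]]
force: [0.7, 2.5, 1.0]
opening: 0.008
grasp_force: 1.4
```

```bash
python3 s.py
python3 - <<'E'
from h import *
p,d=bot.capture("scene"); cv2.imwrite("pics/s2.png",cv2.resize(p[120:280,250:410,::-1],None,fx=3.7,fy=3.7,interpolation=cv2.INTER_CUBIC))
E
```

```text
t 5.67 pos [ 0.5018 -0.2062  0.096 ] row s,x mm -7.3 -0.3 z 96.0 toolx [ 0.992 -0.122 -0.   ] F [0.7 2.5 1. ] op 0.008
```

View pics/s2.png

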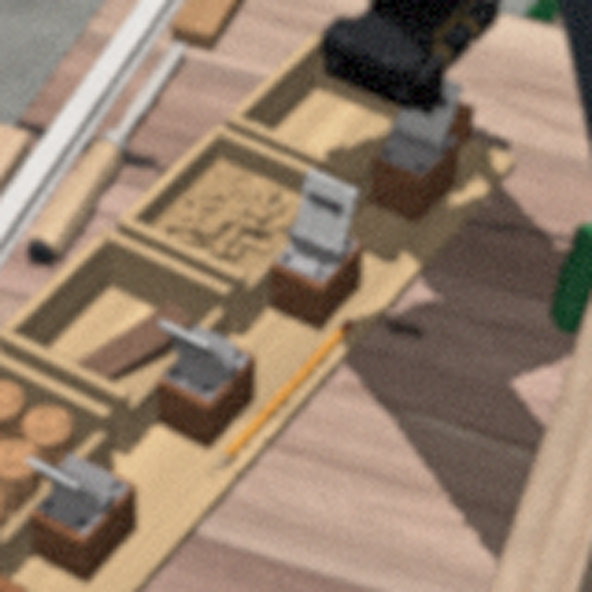

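Force rose to 2.5 N at s = -7, so the empty tag at (430,120) now leans right and lies on its rest. Next, back left to push the pins tag.

{"op": "move_arm", "data": {"increments": [{"xyz": [0, -25, 0], "roll": 0, "grip": 0}, {"xyz": [0, -30, 0], "roll": 0, "grip": 0}, {"xyz": [0, -25, 0], "roll": 0, "grip": 0}, {"xyz": [0, -15, 0], "roll": 0, "grip": 0}, {"xyz": [0, -15, 0], "roll": 0, "grip": 0}]}}

```text
time_s: 6.13
position: [0.5155, -0.0968, 0.0961]
tcp_rot: [[0.993, -0.12, 0.0], [-0.12, -0.993, -0.001], [0.0, 0.001, -1.0]]
force: [-0.6, 0.2, 0.0]
opening: 0.005
grasp_force: 0.0
```

{"op": "move_arm", "data": {"increments": [{"xyz": [0, -14, 0], "roll": 0, "grip": 0}, {"xyz": [0, -12, 0], "roll": 0, "grip": 0}, {"xyz": [0, -8, 0], "roll": 0, "grip": 0}, {"xyz": [0, 0, 0], "roll": 0, "grip": 0}, {"xyz": [0, 0, 0], "roll": 0, "grip": 0}]}}

```text
time_s: 6.55
position: [0.5196, -0.0639, 0.0961]
tcp_rot: [[0.993, -0.121, 0.0], [-0.121, -0.993, -0.0], [0.0, 0.0, -1.0]]
force: [-0.1, 0.4, 0.2]
opening: 0.007
grasp_force: 0.0
```

```bash
python3 s.py
```

```text
t 6.55 pos [ 0.5196 -0.0639  0.0961] row s,x mm 136.1 -0.2 z 96.1 toolx [ 0.993 -0.121  0.   ] F [-0.1  0.4  0.2] op 0.007
```

{"op": "move_arm", "data": {"increments": [{"xyz": [0, -4, 0], "roll": 0, "grip": 0}, {"xyz": [0, -2, 0], "roll": 0, "grip": 0}, {"xyz": [0, 0, 0], "roll": 0, "grip": 0}, {"xyz": [0, 0, 0], "roll": 0, "grip": 0}]}}

```text
time_s: 6.88
position: [0.5202, -0.0582, 0.0961]
tcp_rot: [[0.992, -0.122, -0.0], [-0.122, -0.992, -0.0], [-0.0, 0.0, -1.0]]
force: [-0.0, 0.4, -0.7]
opening: 0.007
grasp_force: 0.0
```

{"op": "move_arm", "data": {"increments": [{"xyz": [0, -2, 0], "roll": 0, "grip": 0}, {"xyz": [0, 0, 0], "roll": 0, "grip": 0}, {"xyz": [0, 0, 0], "roll": 0, "grip": 0}]}}

```text
time_s: 7.13
position: [0.5204, -0.0559, 0.0961]
tcp_rot: [[0.993, -0.122, -0.0], [-0.122, -0.993, -0.0], [-0.0, 0.0, -1.0]]
force: [-0.3, -0.0, -0.8]
opening: 0.006
grasp_force: 0.1
```

{"op": "move_arm", "data": {"increments": [{"xyz": [0, -2, 0], "roll": 0, "grip": 0}, {"xyz": [0, 0, 0], "roll": 0, "grip": 0}, {"xyz": [0, 0, 0], "roll": 0, "grip": 0}]}}

```text
time_s: 7.38
position: [0.5207, -0.0538, 0.0961]
tcp_rot: [[0.993, -0.122, -0.0], [-0.122, -0.993, 0.0], [-0.0, -0.0, -1.0]]
force: [-0.3, -0.0, 0.3]
opening: 0.004
grasp_force: 0.0
```

{"op": "move_arm", "data": {"increments": [{"xyz": [0, -2, 0], "roll": 0, "grip": 0}, {"xyz": [0, 0, 0], "roll": 0, "grip": 0}, {"xyz": [0, 0, 0], "roll": 0, "grip": 0}]}}

```text
time_s: 7.63
position: [0.5209, -0.0529, 0.0962]
tcp_rot: [[0.993, -0.121, -0.0], [-0.121, -0.993, -0.002], [0.0, 0.002, -1.0]]
force: [-2.1, -5.1, 0.3]
opening: 0.005
grasp_force: 2.2
```

The pins tag is on its rest (about 5 N). I'll back off, lift, and hop over to the gap between wedges and pads, at s of about 345.

{"op": "move_arm", "data": {"increments": [{"xyz": [0, 15, 0], "roll": 0, "grip": 0}, {"xyz": [0, 0, -30], "roll": 0, "grip": 0}, {"xyz": [0, 0, -30], "roll": 0, "grip": 0}, {"xyz": [0, 0, 0], "roll": 0, "grip": 0}]}}

```text
time_s: 7.97
position: [0.5225, -0.0676, 0.1605]
tcp_rot: [[0.992, -0.123, 0.009], [-0.123, -0.992, -0.002], [0.009, 0.001, -1.0]]
force: [0.9, -0.3, 0.5]
opening: 0.001
grasp_force: 0.0
```

{"op": "move_arm", "data": {"increments": [{"xyz": [0, -40, 0], "roll": 0, "grip": 0}, {"xyz": [0, -40, 0], "roll": 0, "grip": 0}, {"xyz": [0, -40, 0], "roll": 0, "grip": 0}, {"xyz": [0, -40, 0], "roll": 0, "grip": 0}, {"xyz": [0, -40, 0], "roll": 0, "grip": 0}]}}

```text
time_s: 8.38
position: [0.543, 0.1339, 0.1557]
tcp_rot: [[0.992, -0.123, -0.001], [-0.123, -0.992, 0.001], [-0.001, -0.001, -1.0]]
force: [1.8, -0.9, -0.6]
opening: 0.005
grasp_force: 0.0
```

{"op": "move_arm", "data": {"increments": [{"xyz": [0, -12, 0], "roll": 0, "grip": 0}, {"xyz": [0, 0, 0], "roll": 0, "grip": 0}, {"xyz": [0, 0, 0], "roll": 0, "grip": 0}]}}

```text
time_s: 8.63
position: [0.5443, 0.1442, 0.1556]
tcp_rot: [[0.993, -0.12, -0.001], [-0.12, -0.993, -0.0], [-0.001, 0.0, -1.0]]
force: [-0.1, -1.6, 0.2]
opening: 0.006
grasp_force: 0.0
```

```bash
python3 s.py; python3 v.py v3
```

```text
t 8.63 pos [0.5443 0.1442 0.1556] row s,x mm 345.5 -1.2 z 155.6 toolx [ 0.993 -0.12  -0.001] F [-0.1 -1.6  0.2] op 0.006
empty 131 lean -0.6 s at pin 5.2
pins 99 lean 0.66 s at pin -4.9
```

View pics/v3.png

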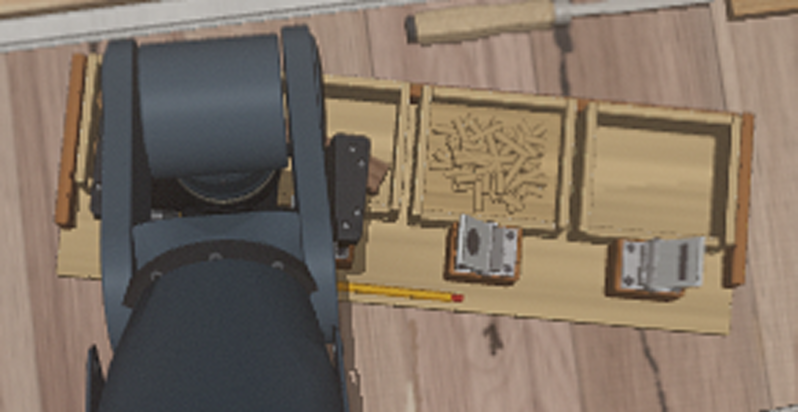

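Pins now shows its disc on the left rest at (480,248), lean about +0.6. Empty shows its bar on the right rest at (670,263), lean -0.6. Next I descend and push the wedges tag right.

{"op": "move_arm", "data": {"increments": [{"xyz": [0, 0, 25], "roll": 0, "grip": 0}, {"xyz": [0, 0, 25], "roll": 0, "grip": 0}, {"xyz": [0, 0, 9], "roll": 0, "grip": 0}, {"xyz": [0, 0, 0], "roll": 0, "grip": 0}, {"xyz": [0, 0, 0], "roll": 0, "grip": 0}]}}

```text
time_s: 9.1
position: [0.5448, 0.1424, 0.0969]
tcp_rot: [[0.992, -0.124, -0.001], [-0.124, -0.992, -0.0], [-0.001, 0.0, -1.0]]
force: [0.3, -0.5, 1.0]
opening: 0.009
grasp_force: 0.0
```

{"op": "move_arm", "data": {"increments": [{"xyz": [0, 15, 0], "roll": 0, "grip": 0}, {"xyz": [0, 15, 0], "roll": 0, "grip": 0}, {"xyz": [0, 12, 0], "roll": 0, "grip": 0}, {"xyz": [0, 10, 0], "roll": 0, "grip": 0}, {"xyz": [0, 8, 0], "roll": 0, "grip": 0}]}}

```text
time_s: 9.52
position: [0.5383, 0.0829, 0.0981]
tcp_rot: [[0.992, -0.123, 0.002], [-0.123, -0.992, -0.0], [0.002, -0.0, -1.0]]
force: [-1.0, 0.2, -0.2]
opening: 0.003
grasp_force: 0.2
```

{"op": "move_arm", "data": {"increments": [{"xyz": [0, 5, 0], "roll": 0, "grip": 0}, {"xyz": [0, 2, 0], "roll": 0, "grip": 0}, {"xyz": [0, 0, 0], "roll": 0, "grip": 0}, {"xyz": [0, 0, 0], "roll": 0, "grip": 0}]}}

```text
time_s: 9.85
position: [0.5367, 0.0772, 0.0971]
tcp_rot: [[0.993, -0.122, -0.0], [-0.122, -0.993, 0.0], [-0.0, -0.0, -1.0]]
force: [-0.4, -0.2, -0.4]
opening: 0.006
grasp_force: 0.0
```

```bash
python3 s.py
```

```text
t 9.85 pos [0.5367 0.0772 0.0971] row s,x mm 278.2 -0.6 z 97.1 toolx [ 0.993 -0.122 -0.   ] F [-0.4 -0.2 -0.4] op 0.006
```

Expected contact is at s of about 272 to 273.

{"op": "move_arm", "data": {"increments": [{"xyz": [0, 3, 0], "roll": 0, "grip": 0}, {"xyz": [0, 0, 0], "roll": 0, "grip": 0}, {"xyz": [0, 0, 0], "roll": 0, "grip": 0}]}}

```text
time_s: 10.1
position: [0.5363, 0.0744, 0.097]
tcp_rot: [[0.993, -0.121, -0.0], [-0.121, -0.993, -0.0], [-0.0, 0.0, -1.0]]
force: [-0.1, -0.1, -0.1]
opening: 0.002
grasp_force: 0.0
```

{"op": "move_arm", "data": {"increments": [{"xyz": [0, 2, 0], "roll": 0, "grip": 0}, {"xyz": [0, 0, 0], "roll": 0, "grip": 0}, {"xyz": [0, 0, 0], "roll": 0, "grip": 0}]}}

```text
time_s: 10.35
position: [0.5361, 0.0722, 0.097]
tcp_rot: [[0.993, -0.122, -0.0], [-0.122, -0.993, -0.0], [-0.0, 0.0, -1.0]]
force: [-0.0, 0.8, 0.9]
opening: 0.011
grasp_force: 0.0
```

{"op": "move_arm", "data": {"increments": [{"xyz": [0, 1.5, 0], "roll": 0, "grip": 0}, {"xyz": [0, 0, 0], "roll": 0, "grip": 0}, {"xyz": [0, 0, 0], "roll": 0, "grip": 0}]}}

```text
time_s: 10.6
position: [0.536, 0.0709, 0.0971]
tcp_rot: [[0.993, -0.122, 0.0], [-0.122, -0.993, 0.001], [0.0, -0.001, -1.0]]
force: [-0.3, 2.3, 0.2]
opening: -0.002
grasp_force: 0.8
```

{"op": "move_arm", "data": {"increments": [{"xyz": [0, 1, 0], "roll": 0, "grip": 0}, {"xyz": [0, 0, 0], "roll": 0, "grip": 0}, {"xyz": [0, -20, 0], "roll": 0, "grip": 0}, {"xyz": [0, 0, -35], "roll": 0, "grip": 0}, {"xyz": [0, 0, -40], "roll": 0, "grip": 0}]}}

```text
time_s: 11.02
position: [0.5356, 0.0898, 0.1697]
tcp_rot: [[0.993, -0.121, -0.009], [-0.121, -0.993, -0.0], [-0.009, 0.002, -1.0]]
force: [0.4, -0.3, 0.8]
opening: 0.002
grasp_force: 0.0
```

{"op": "move_arm", "data": {"increments": [{"xyz": [0, 40, -5], "roll": 0, "grip": 0}, {"xyz": [0, 40, -5], "roll": 0, "grip": 0}, {"xyz": [0, 40, 0], "roll": 0, "grip": 0}, {"xyz": [0, 40, 0], "roll": 0, "grip": 0}, {"xyz": [0, 40, 0], "roll": 0, "grip": 0}]}}

```text
time_s: 11.43
position: [0.5133, -0.111, 0.1825]
tcp_rot: [[0.993, -0.121, 0.0], [-0.121, -0.993, -0.001], [0.0, 0.001, -1.0]]
force: [1.6, -0.1, -0.1]
opening: 0.001
grasp_force: 0.0
```

{"op": "move_arm", "data": {"increments": [{"xyz": [0, 40, 0], "roll": 0, "grip": 0}, {"xyz": [0, 40, 0], "roll": 0, "grip": 0}, {"xyz": [0, 40, 0], "roll": 0, "grip": 0}, {"xyz": [0, 40, 0], "roll": 0, "grip": 0}, {"xyz": [0, 40, 0], "roll": 0, "grip": 0}]}}

```text
time_s: 11.85
position: [0.4884, -0.3098, 0.1821]
tcp_rot: [[0.993, -0.122, -0.001], [-0.122, -0.993, -0.0], [-0.001, 0.001, -1.0]]
force: [0.4, 0.6, 0.5]
opening: 0.007
grasp_force: 0.0
```

{"op": "move_arm", "data": {"increments": [{"xyz": [0, 0, 0], "roll": 0, "grip": 0}, {"xyz": [0, 0, 0], "roll": 0, "grip": 0}, {"xyz": [0, 0, 0], "roll": 0, "grip": 0}]}}

```text
time_s: 12.1
position: [0.4887, -0.3073, 0.1817]
tcp_rot: [[0.992, -0.123, -0.001], [-0.123, -0.992, 0.001], [-0.002, -0.001, -1.0]]
force: [0.3, 0.9, -0.2]
opening: 0.005
grasp_force: 0.0
```

```bash
python3 s.py; python3 v.py v4
```

```text
t 12.1 pos [ 0.4887 -0.3073  0.1817] row s,x mm -109.1 -0.9 z 181.7 toolx [ 0.992 -0.123 -0.002] F [ 0.3  0.9 -0.2] op 0.005
pins 96 lean 0.64 s at pin -3.6
wedges 113 lean -0.64 s at pin 6.0
pads 131 lean 0.63 s at pin -0.8
```

View pics/v4.png

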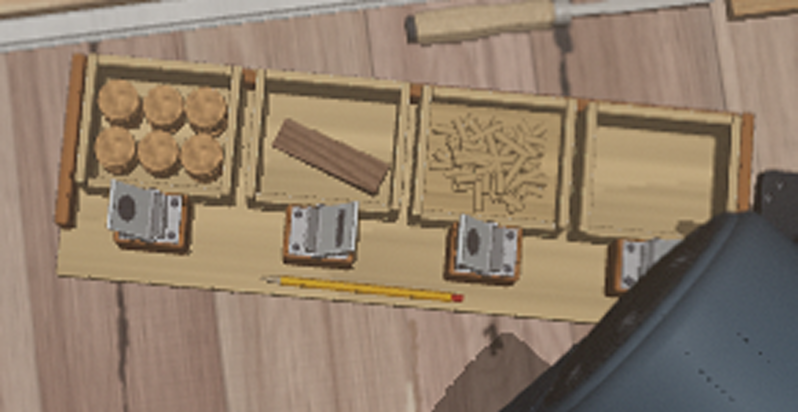

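Pads (140,213) and pins (480,248) show the disc. Wedges (322,230) shows the bar. Empty is partly hidden by the arm but was measured at -0.6, and the tool passed over it at 182 mm. The wedge and pencil are unmoved.

```bash
python3 -c "
from rig import bot
print(bot.hand_in())"
```

```text
the job is handed in; nothing more can be done
None
```

I turned the three wrong tags onto their other rests and handed the job in at about 12 s; the hand-in returned no verdict. Pins and pads show the disc, wedges and empty show the bar, the pads tag wasn't touched, and empty was last measured at -0.6 rad before the arm hid it from the final picture.

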